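Button the lid, release the gate of a sample box and hold it open

TASK

The sample transport box on the lab bench is to be unloaded through its front gate: first turn the red turnbutton a quarter turn so that it points square across the edge of the clear lid and keeps it down, then squeeze the yellow catch fully together, then the blue catch. After that swing the green gate out by its orange upright handle, past its detent, until it stands wide open, about square to the front, and finish while holding it there with the fingers, because it is sprung and will swing back. Do not shift or upset the bottle, the beaker and the jar.

Things in the scene. Friction and masses are not known exactly. Their poses are not given: they have to be found in the camera images.
- tote: white sample box fixed to the bench, 240 x 240 mm, 100 mm high. Origin: centre of underside. x points from its gate (front, robot side) to its back, y to its left, z up. Grey front rail, top at 100 mm, from box x = -118 to -18 mm, carries catches and turnbutton; clear lid behind it, same height, from x = -16. Green gate at x = -130 to -120, top 100 mm, steel tabs to 112. Place and yaw vary
- button_grip (a point): centre of the red turnbutton on its upright axis (box x = -32, y = 0 mm), 26 mm above the front rail (126 mm above the bench), the height to pinch at. A bar 64 mm long, 12 mm thick, 8 to 36 mm above the rail, centred on its axis; pinch across the 12 mm. Takes about 0.05 N m to turn and stays where left
- turnbutton (a joint): turnbutton angle (rad): 0 = bar along the box's y axis, clear of the lid; grows anticlockwise seen from above; 1.57 = bar along the box's x axis, its rear end 16 mm over the lid's edge (lid secured); stop at 1.60. Starts at 0 to 0.3
- yellow_grip (a point): fixed point midway between the yellow squeeze catch's two upright jaws, 30 mm above the front rail (130 mm above the bench): pinch here along the box's y axis. Over the jaws' outer faces 60 mm when locked, 34 mm fully squeezed; a fixed dark spine 16 x 14 mm, 30 mm high, between them. The two catches stand at box x = -75 mm, y = +62 and -62 mm; which colour is where varies
- blue_grip (a point): fixed point midway between the blue squeeze catch's two upright jaws, 30 mm above the front rail (130 mm above the bench): pinch here along the box's y axis. Over the jaws' outer faces 60 mm when locked, 34 mm fully squeezed; a fixed dark spine 16 x 14 mm, 30 mm high, between them. The two catches stand at box x = -75 mm, y = +62 and -62 mm; which colour is where varies
- yellow_left (a joint): travel (m) of the yellow catch's left jaw towards box -y: 0 = out (locked), 0.013 = stop; squeezed from 0.0075 on. About 2.5 N of friction; stays where left, no spring. Jaw: upright yellow plate 24 (x) x 8 (y) x 40 mm high, 8 to 48 mm above the rail. A steel tongue 8 mm wide, 13 to 19 mm above the rail, runs 52 mm forward (box -x) from it and hooks down before a gate tab
- yellow_right (a joint): travel (m) of the yellow catch's right jaw towards box +y: 0 = out (locked), 0.013 = stop; squeezed from 0.0075 on. About 2.5 N of friction; stays where left, no spring. Jaw: upright yellow plate 24 (x) x 8 (y) x 40 mm high, 8 to 48 mm above the rail. A steel tongue 8 mm wide, 13 to 19 mm above the rail, runs 52 mm forward (box -x) from it and hooks down before a gate tab
- blue_left (a joint): travel (m) of the blue catch's left jaw towards box -y: 0 = out (locked), 0.013 = stop; squeezed from 0.0075 on. About 2.5 N of friction; stays where left, no spring. Jaw: upright blue plate 24 (x) x 8 (y) x 40 mm high, 8 to 48 mm above the rail. A steel tongue 8 mm wide, 13 to 19 mm above the rail, runs 52 mm forward (box -x) from it and hooks down before a gate tab
- blue_right (a joint): travel (m) of the blue catch's right jaw towards box +y: 0 = out (locked), 0.013 = stop; squeezed from 0.0075 on. About 2.5 N of friction; stays where left, no spring. Jaw: upright blue plate 24 (x) x 8 (y) x 40 mm high, 8 to 48 mm above the rail. A steel tongue 8 mm wide, 13 to 19 mm above the rail, runs 52 mm forward (box -x) from it and hooks down before a gate tab
- gate_handle (a point): point on the axis of the gate's upright round orange handle, 140 mm above the bench, the height to pinch at. Handle 18 mm in diameter, orange from 110 mm to its top at 160 mm above the bench, on a bracket (56 to 68 mm high) 50 mm in front of the gate's middle plane. Gate shut: box x = -175, y = -45 mm. It turns with the gate and may rotate within the fingers
- gate_hinge (a point): point on the gate's upright hinge axis, 140 mm above the bench, at box x = -125, y = +95 mm (left end of the gate). The handle goes round it at a radius of 149 mm
- gate (a joint): gate angle (rad): 0 = shut; grows as it swings out towards the robot, clockwise seen from above; 1.57 = square to the front; stop at 1.80. Locked until all four jaws are squeezed. A sprung detent resists from about 0.2 to 0.5 (2 to 4 N at the handle) and is passed at 0.8; a closing spring pulls throughout, 0.4 N (shut) to 1 N (wide) at the handle
- reagent_bottle: loose bystander: clear bottle with blue cap, 68 mm diameter, 150 mm high; origin at the centre of its underside
- beaker: loose bystander: glass beaker, 72 mm diameter, 85 mm high; origin at the centre of its underside
- white_jar: loose bystander: white jar, 76 mm diameter, 100 mm high; origin at the centre of its underside

How it is judged:
By the outcome, as a careful person would: the job done as asked, in the order asked, and still so for the second after the job is handed in, while the arm keeps its last pose, push and grip.
It also fails if it takes over 72 s, if anything falls off the work surface, if the arm or the gripper's body presses on something with over 40 N, if the wrist force passes 120 N, or if a joint passes its speed limit or range.

ROBOT

A 7-joint arm with a two-finger parallel gripper is mounted at the origin on the work surface. World frame = base frame: x ahead of the robot, y to its left, z up, the work surface at z = 0. Lengths are in m, angles in rad, forces in N, time in s.
With the tool pointing down it reaches from about 0.35 to 0.9 m from the base axis. Payload 19.9 kg.
Tool frame: the origin (TCP) lies at the very end of the fingers, on their centre line; the grasp point (between the pads) lies hold_point_z behind it (hold_point_z is the distance from the TCP to the grasp point, in m); x points along the fingers, z is the direction in which the jaws open and shut, and the axes are right-handed (so a half turn about x gives the same grasp; the last joint's range is limited). The gripper opens to 85 mm and grips with 20 to 120 N. Pads are 22 mm wide; open, the fingers measure 114 mm over their backs; the gripper's body (76 mm by 85 mm) begins 54 mm behind the grasp point. The pads swing forward as they close: fully open they stand 13 mm farther back than shut.
Start: joints at [-1.337, 0.417, -0.01, 1.614, 0.005, 1.111, -0.053], TCP at [0.17, 0.602, 0.231] pointing down, gripper open.
Joint ranges: [-2.81, 2.81], [-0.39, 2.02], [-1.27, 1.25], [0.06, 2.57], [-1.19, 4.33], [0.19, 2], [-2.82, 2.82]. Speed limits (rad/s): [1.89, 1.89, 2.39, 2.39, 3.01, 3.01, 3.01].

INTERFACE

Orientations are given as a rotation vector (axis times angle).
In Python, from workcell import sense, snapshot, close_job, boxes_of, trace, hold_point_z gives the robot as it stands.
- The arm moves only by the shell command python3 -m creep 'ROWS' [FORCE]. ROWS is JSON, a list of rows, each an object with "dr": the turn, a rotation vector about the tool's x, y, z in rad, a list of three; "travel": the shift along the tool's x, y, z in m, a list of three; "grip": the closure, from 0 (fully open) to 1 (shut). A call has 1 to 20 rows; each row is the pose to reach, as a shift and turn from the pose measured when the call began, along the tool's axes at that moment; what a row does not reach only later rows make up. A row lasts 1/10 s, in which the tool goes at most 50 mm and 8.59 degrees, less where a joint would pass 70% of its speed; a pose out of reach is approached as far as the arm can. A call with a gripper value outside its range is refused whole. The fingers move at their own pace and stop on an object; FORCE is the grip in N (left out, the last holds). Time passes only in rows, so rows that repeat a pose let the fingers close. It gives the time, the measured TCP pose, the force and the opening at its end, in the units of the state.
- sense(): the state, without advancing time (a new reading comes with each control period).
- snapshot(name): name is "side" or "top" or "wrist"; returns a dict with "img" (400x640x3 uint8, blue, green, red), "depth" (400x640 float32, m along the optical axis (not along the pixel's ray), 0 where there is no reading), "fx", "fy", "cx", "cy" (pixels), "distortion" ([k1, k2, p1, p2, k3] as OpenCV has them; the pictures are not rectified), "eye" and "rotation" of the camera in the world. Camera axes: x right, y down, z forward; pixel columns grow to the right and rows downward; lengths in m; the calibration is good to about 2 mm. A picture is of the moment at which its call begins.
- close_job(): hands the job in, once; it reports no verdict.
Trained networks look in the newest picture that a camera, given by its name, has taken for a name from the list of things; names that differ only in an ending like _2 or _b are one class to them, and where a whole thing is asked for, a point or a joint stands for the part that bears it (a point fixed in the world has none). Each returns a list of dicts, best first, with "p" (0 to 1); they miss things now and then, are a little off and sometimes report something else, mostly with a low value. They report only what shows in the picture. A call takes as long as a camera call.
- boxes_of(thing, camera): "box" ([left, top, right, bottom] in pixels, round what is visible of it).
- trace(thing, camera): "pixels" (400x640 bool, what is visible of it) and "box" ([left, top, right, bottom] in pixels, round what is visible of it).
The state is a dict: "time_s": time; "joint_pos": joint angles; "qvel": joint speeds; "tau": joint torques, N m; "position": TCP position; "tcp_rot": TCP orientation; "force": force on the tool from outside, world axes, zero at the start; "ft_torque": the same for the moment, N m; "opening": finger opening in m.
Only numpy, scipy, OpenCV 4.12 (cv2) and the standard library are available. Lean on these libraries where they do the work, as an engineer would, in place of code of your own. Each camera call takes 0.05 s, during which the arm holds its last target.

## Working session

There is one attempt and no reset: what is moved stays moved. The work goes in short steps, Python scripts to look and compute and a shell command to move; the robot and the scene stay as the last step left them, time stands still between calls to the robot, and variables do not carry over. Pictures are saved under pics/ and viewed, and the job is handed in when it is done.

```bash
ls; mkdir -p pics; python3 - <<'E'
from workcell import *
import cv2
s=sense();print(s); print(hold_point_z if not callable(hold_point_z) else hold_point_z())
for n in ("top","side"):
    d=snapshot(n);cv2.imwrite(f"pics/{n}0.png",d["img"]);print(n,d["eye"],d["rotation"],d["fx"],d["cx"],d["cy"],d["distortion"])
    for t in ["tote","turnbutton","yellow_left","blue_left","gate_handle","gate","reagent_bottle","beaker","white_jar"]:
        print(t,[(b["p"],b["box"]) for b in boxes_of(t,n)[:3]])
E
```

```text
pics
{'time_s': 0.0, 'joint_pos': array([-1.33749874,  0.41797905, -0.0103251 ,  1.6141737 ,  0.00468768,
        1.11069149, -0.05297807]), 'qvel': array([-8.18031533e-04, -1.18442237e-03, -7.07941732e-04, -3.39907496e-04,
       -5.14494260e-04, -5.27742272e-05,  1.00318467e-03]), 'tau': array([-5.78291292e-05, -8.64430761e+01,  6.78682253e-01, -4.34895837e+01,
        1.91168248e-02,  7.36375951e-03,  2.77581478e-05]), 'position': array([0.16949533, 0.60121807, 0.2306572 ]), 'tcp_rot': array([-1.00525499,  1.32769335,  1.00392903]), 'force': array([-0.46866159,  0.29098931, -0.64692967]), 'ft_torque': array([-0.00628094, -0.05413935,  0.01789602]), 'opening': 0.08503335000646112}
0.0187
top [0.37561744 0.04545166 1.02496398] [-2.14812533  2.06935889 -0.22376001] 374.4383920357823 319.4902201509261 199.39453521573517 [-0.0679741  0.         0.         0.         0.       ]
tote [(0.96, [278.4, 104.2, 378.1, 225.0])]
turnbutton [(0.66, [315.4, 158.9, 341.3, 165.8]), (0.43, [287.4, 191.0, 364.8, 227.8])]
yellow_left [(0.7, [286.5, 163.5, 296.8, 198.9]), (0.56, [305.0, 167.1, 314.9, 2
[... 309 characters left out ...]
4946028 -0.6199498   0.87934465] [-2.43017542  0.2900029  -0.07968139] 362.10607550372146 317.9252039405971 201.4144871863641 [-0.05213771  0.          0.          0.          0.        ]
tote [(0.73, [292.0, 155.5, 409.9, 251.4])]
turnbutton [(0.45, [337.4, 177.7, 356.1, 200.3])]
yellow_left [(0.54, [307.1, 157.8, 328.0, 173.5]), (0.23, [294.6, 173.0, 319.6, 244.5])]
blue_left [(0.54, [311.7, 192.3, 338.6, 210.7])]
gate_handle [(0.81, [291.8, 171.6, 324.9, 246.5]), (0.3, [339.9, 175.0, 353.3, 195.5])]
gate [(0.57, [290.2, 168.6, 322.9, 247.2])]
reagent_bottle [(0.97, [342.8, 309.3, 371.2, 355.0])]
beaker [(0.59, [280.1, 297.0, 305.5, 330.0])]
white_jar [(0.64, [306.6, 114.8, 326.6, 148.7])]
```

```bash
python3 - <<'E'
import cv2
a=cv2.imread("pics/top0.png");cv2.imwrite("pics/top0c.png",cv2.resize(a[90:270,240:400],None,fx=4,fy=3.3,interpolation=2)[:594])
E
```

```text
(no output)
```

View pics/top0.png

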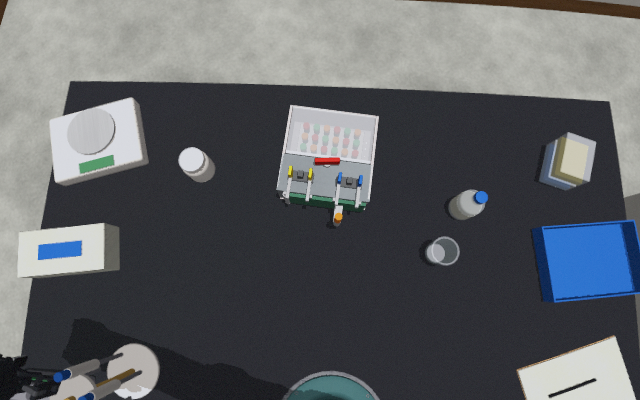

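View pics/top0c.png

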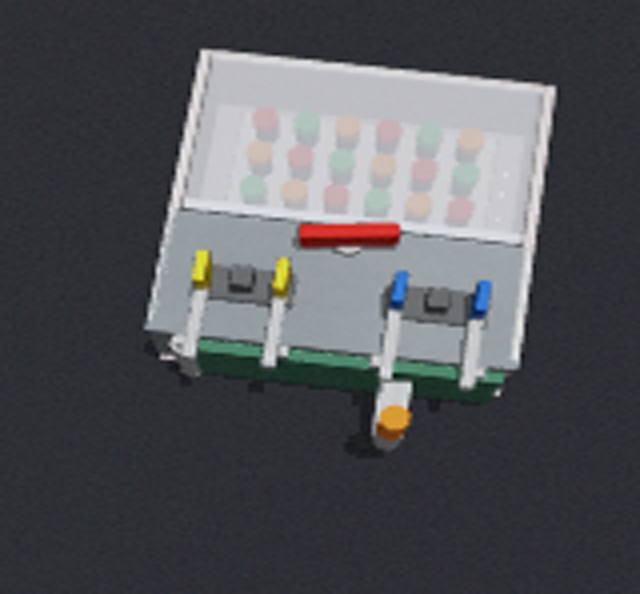

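View pics/side0.png

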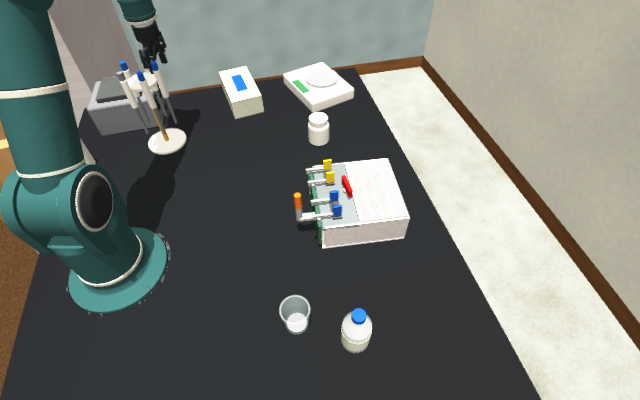

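```bash
cat > h.py <<'E'
import numpy as np, cv2
from scipy.spatial.transform import Rotation as R
from scipy.optimize import least_squares
from workcell import *
def cloud(d):
    K=np.array([[d["fx"],0,d["cx"]],[0,d["fy"],d["cy"]],[0,0,1.]])
    h,w=d["depth"].shape
    u,v=np.meshgrid(np.arange(w),np.arange(h))
    p=cv2.undistortPoints(np.stack([u,v],-1).reshape(-1,1,2).astype(np.float64),K,np.array(d["distortion"])).reshape(h,w,2)
    P=np.dstack([p[...,0]*d["depth"],p[...,1]*d["depth"],d["depth"]])
    r=np.array(d["rotation"]); M=R.from_rotvec(r).as_matrix() if r.shape==(3,) else r
    W=P@M.T+np.array(d["eye"]); W[d["depth"]<=0]=np.nan
    return W
def colors(d):
    hsv=cv2.cvtColor(d["img"],cv2.COLOR_BGR2HSV).astype(int);H,S,V=hsv[...,0],hsv[...,1],hsv[...,2]
    ok=(S>140)&(V>70)
    return dict(red=ok&((H<4)|(H>174)),orange=ok&(H>=7)&(H<19),yellow=ok&(H>=22)&(H<34),blue=ok&(H>=100)&(H<125),green=(S>90)&(H>=50)&(H<90)&(V>30))
E
python3 - <<'E'
from h import *
import warnings;warnings.simplefilter("ignore")
for n in ("top","side"):
    d=snapshot(n);W=cloud(d);C=colors(d)
    for c,m in C.items():
        m=m&(np.abs(W[...,0]-.65)<.3)&(np.abs(W[...,1]-.04)<.19)&(W[...,2]>.05)
        k,l,st,ce=cv2.connectedComponentsWithStats(m.astype(np.uint8))
        for i in range(1,k):
            q=W[l==i]
            if len(q)<8: continue
            t=q[q[:,2]>np.percentile(q[:,2],95)-.008]
            print(n,c,len(q),ce[i].round(1),"mean top",t.mean(0).round(4),"zmax",q[:,2].max().round(3),"minmax",q.min(0).round(3),q.max(0).round(3))
    for t in ["reagent_bottle","beaker","white_jar"]:
        r=trace(t,n)
        if r: q=W[r[0]["pixels"]];q=q[np.isfinite(q[:,0])&(q[:,2]>.01)];print(n,t,r[0]["p"],np.median(q,0).round(3),q.min(0).round(3),q.max(0).round(3))
E
```

```text
top red 158 [326.5 160.7] mean top [0.6688 0.036  0.1346] zmax 0.139 minmax [0.662 0.004 0.111] [0.675 0.065 0.139]
top orange 23 [337.  220.4] mean top [0.5163 0.0053 0.1575] zmax 0.16 minmax [ 0.515 -0.003  0.111] [0.522 0.013 0.16 ]
top yellow 44 [290.1 171.3] mean top [0.6344 0.1252 0.1466] zmax 0.15 minmax [0.624 0.121 0.112] [0.646 0.129 0.15 ]
top yellow 38 [309.9 173.8] mean top [0.6296 0.0758 0.1465] zmax 0.15 minmax [0.618 0.071 0.104] [0.643 0.082 0.15 ]
top blue 33 [339.5 177.2] mean top [0.6229 0.0032 0.1467] zmax 0.15 minmax [ 0.612 -0.001  0.135] [0.636 0.007 0.15 ]
top blue 39 [359.7 180. ] mean top [ 0.6181 -0.0472  0.1476] zmax 0.153 minmax [ 0.607 -0.052  0.119] [ 0.629 -0.043  0.153]
top green 113 [297.  197.2] mean top [0.5832 0.1071 0.0986] zmax 0.103 minmax [0.577 0.087 0.051] [0.59  0.129 0.103]
top green 167 [321.3 200.6] mean top [0.577  0.0448 0.0987] zmax 0.102 minmax [0.57  0.014 0.052] [0.584 0.078 0.102]
top green 107 [346.8 203.5] mean top [ 0.5708 -0.0182  0.0987] zmax 0.102 minmax [ 0.565 -0.042  0.05 ] [0.576 0.003 0.102]
top green 33 [361.8 205.9] 
[... 1256 characters left out ...]
.1147 0.1003] zmax 0.104 minmax [0.581 0.104 0.085] [0.594 0.137 0.104]
side green 45 [312.9 193.4] mean top [0.5787 0.0506 0.0997] zmax 0.103 minmax [0.573 0.032 0.055] [0.588 0.079 0.103]
side green 33 [315.6 208.4] mean top [ 0.5732 -0.0066  0.1002] zmax 0.104 minmax [ 0.569 -0.02   0.053] [0.579 0.031 0.104]
side green 61 [318.2 228.4] mean top [ 0.5674 -0.0627  0.0991] zmax 0.102 minmax [ 0.563 -0.071  0.05 ] [ 0.573 -0.012  0.102]
side reagent_bottle 0.78 [ 0.579 -0.359  0.102] [ 0.552 -0.379  0.011] [ 0.618 -0.312  0.154]
side beaker 0.98 [ 0.459 -0.259  0.059] [ 0.426 -0.307  0.01 ] [ 0.495 -0.24   0.089]
side white_jar 0.56 [0.666 0.364 0.073] [0.632 0.348 0.01 ] [0.706 0.421 0.106]
```

```bash
cat >> h.py <<'E'
O=np.array([.7018,.0307]);YAW=-.096
def b2w(x,y):
    c,s=np.cos(YAW),np.sin(YAW); return O+np.array([c*x-s*y,s*x+c*y])
def go(p,ang,flip=False):
    """p world TCP, ang: world angle (rad) of opening dir; prints travel, dr"""
    s=sense();M=R.from_rotvec(s["tcp_rot"]).as_matrix()
    x=np.array([0,0,-1.]);
    z0=np.array([np.cos(ang),np.sin(ang),0])
    out=[]
    for sg in (1,-1):
        z=sg*z0;y=np.cross(z,x);T=np.column_stack([x,y,z])
        out.append(R.from_matrix(M.T@T).as_rotvec())
    print("pos",s["position"].round(4),"open ang deg",np.degrees(np.arctan2(M[1,2],M[0,2])).round(2),"toolx",M[:,0].round(3),"t",s["time_s"],"op",s["opening"],"F",np.round(s["force"],1))
    print("joints",np.round(s["joint_pos"],3))
    print("travel",(M.T@(np.array(p)-s["position"])).round(4))
    for o in out: print("dr",o.round(4),"deg",np.degrees(np.linalg.norm(o)).round(1))
E
python3 - <<'E'
from h import *
d=snapshot("top");W=cloud(d);m=colors(d)["red"]&(np.abs(W[...,0]-.67)<.04)&(np.abs(W[...,1]-.04)<.06)&(W[...,2]>.125)
for n in ("top","side"):
    d=snapshot(n);W=cloud(d);m=colors(d)["red"]&(np.abs(W[...,0]-.67)<.04)&(np.abs(W[...,1]-.04)<.06)&(W[...,2]>.13)
    q=W[m][:,:2];e=cv2.fitLine(q.astype(np.float32),cv2.DIST_L2,0,.01,.01).ravel();print(e, np.degrees(np.arctan2(e[1],e[0])))
for a in [(-.032,0),(-.075,.062),(-.075,-.062),(-.175,-.045)]: print(b2w(*a))
p=b2w(-.032,0); go([*p,.19],0.0)
E
```

```text
[ 0.05794218 -0.9983199   0.66889286  0.03631154] -86.67829
[ 0.04227673 -0.99910593  0.66989416  0.0319312 ] -87.576996
[0.66994734 0.03376728]
[0.6330882  0.09960347]
[ 0.62120247 -0.02382558]
[0.52329241 0.00268141]
pos [0.1696 0.6015 0.2313] open ang deg 74.26 toolx [ 0. -0. -1.] t 1.55 op 0.0853800099737243 F [-0.9 -0.1  0.7]
joints [-1.338  0.417 -0.01   1.614  0.005  1.111 -0.053]
travel [ 0.0413 -0.6357 -0.4107]
dr [ 1.296e+00 -0.000e+00  1.000e-04] deg 74.3
dr [-1.8456e+00 -1.0000e-04 -0.0000e+00] deg 105.7
```

```bash
python3 -m creep '[{"dr":[0.03,0,0],"travel":[0,-0.015,-0.01],"grip":0},{"dr":[0.1,0,0],"travel":[0,-0.045,-0.03],"grip":0},{"dr":[0.2,0,0],"travel":[0,-0.08,-0.052],"grip":0},{"dr":[0.3,0,0],"travel":[0,-0.115,-0.074],"grip":0},{"dr":[0.4,0,0],"travel":[0,-0.15,-0.097],"grip":0},{"dr":[0.5,0,0],"travel":[0,-0.185,-0.12],"grip":0},{"dr":[0.6,0,0],"travel":[0,-0.22,-0.142],"grip":0},{"dr":[0.7,0,0],"travel":[0,-0.255,-0.165],"grip":0},{"dr":[0.8,0,0],"travel":[0,-0.29,-0.187],"grip":0},{"dr":[0.9,0,0],"travel":[0,-0.325,-0.21],"grip":0}]'; python3 - <<'E'
from h import *
p=b2w(-.032,0); go([*p,.19],np.radians(3))
E
```

```text
time_s: 2.55
position: [0.4264, 0.3092, 0.2315]
tcp_rot: [-0.306, 1.549, 0.307]
force: [1.4, 0.2, -0.6]
opening: 0.0852
pos [0.4264 0.3092 0.2315] open ang deg 22.39 toolx [ 0.  0. -1.] t 2.55 op 0.08518844482378639 F [ 1.4  0.2 -0.6]
joints [-0.954  0.247  0.314  1.867 -0.088  1.04  -0.213]
travel [ 0.0415 -0.3475  0.1202]
dr [ 3.384e-01  3.000e-04 -4.000e-04] deg 19.4
dr [-2.8032e+00  5.0000e-04  5.0000e-04] deg 160.6
```

```bash
python3 -m creep '[{"dr":[0.1,0,0],"travel":[0,-0.035,0.012],"grip":0},{"dr":[0.2,0,0],"travel":[0,-0.075,0.026],"grip":0},{"dr":[0.3,0,0],"travel":[0,-0.115,0.04],"grip":0},{"dr":[0.338,0,0],"travel":[0,-0.155,0.054],"grip":0},{"dr":[0.338,0,0],"travel":[0,-0.195,0.067],"grip":0},{"dr":[0.338,0,0],"travel":[0,-0.235,0.081],"grip":0},{"dr":[0.338,0,0],"travel":[0,-0.275,0.095],"grip":0},{"dr":[0.338,0,0],"travel":[0,-0.315,0.109],"grip":0},{"dr":[0.338,0,0],"travel":[0,-0.3475,0.120],"grip":0},{"dr":[0.338,0,0],"travel":[0,-0.3475,0.120],"grip":0},{"dr":[0.338,0,0],"travel":[0.02,-0.3475,0.120],"grip":0},{"dr":[0.338,0,0],"travel":[0.04,-0.3475,0.120],"grip":0},{"dr":[0.338,0,0],"travel":[0.04,-0.3475,0.120],"grip":0}]'; python3 - <<'E'
from h import *
p=b2w(-.032,0); go([*p,.108],np.radians(3))
for n in ("wrist","side"):
    d=snapshot(n);cv2.imwrite(f"pics/{n}1.png",d["img"])
    W=cloud(d);m=colors(d)["red"]&(np.abs(W[...,0]-.67)<.04)&(np.abs(W[...,1]-.04)<.06)&(W[...,2]>.13)
    q=W[m]
    if len(q)>20:
        e=cv2.fitLine(q[:,:2].astype(np.float32),cv2.DIST_L2,0,.01,.01).ravel();print(n,len(q),q.mean(0),q.min(0),q.max(0),np.degrees(np.arctan2(e[1],e[0])))
E
```

```text
time_s: 3.85
position: [0.6682, 0.0335, 0.1891]
tcp_rot: [-0.041, 1.574, 0.041]
force: [0.4, -0.5, 0.4]
opening: 0.0852
pos [0.6682 0.0335 0.1891] open ang deg 2.98 toolx [-0.004  0.    -1.   ] t 3.85 op 0.08522628585361615 F [ 0.4 -0.5  0.4]
joints [-0.415  0.574  0.465  1.544 -0.278  1.094  0.166]
travel [0.0811 0.0002 0.0021]
dr [-0.0004 -0.0036 -0.0004] deg 0.2
dr [ 3.1412e+00 -6.0000e-04  5.7000e-03] deg 180.0
wrist 1020 [0.67089518 0.03823203 0.13722422] [0.66432519 0.00430121 0.1300747 ] [0.67743899 0.06708545 0.13955554] -85.87154
side 82 [0.67001463 0.03159192 0.13509188] [0.66362831 0.0023869  0.13046922] [0.67823942 0.06587269 0.13947828] -87.401535
```

View pics/wrist1.png

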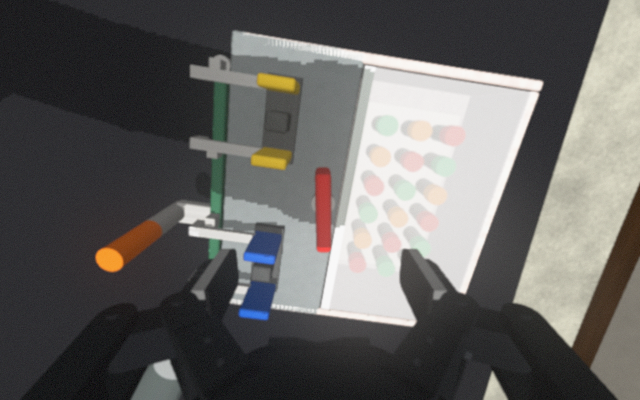

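```bash
python3 -m creep '[{"dr":[0,-0.003,0],"travel":[0.02,0.001,0.002],"grip":0},{"dr":[0,-0.003,0],"travel":[0.045,0.001,0.002],"grip":0.2},{"dr":[0,-0.003,0],"travel":[0.07,0.001,0.002],"grip":0.4},{"dr":[0,-0.003,0],"travel":[0.079,0.001,0.002],"grip":0.5},{"dr":[0,-0.003,0],"travel":[0.079,0.001,0.002],"grip":0.6}]' 30; python3 - <<'E'
from h import *
p=b2w(-.032,0); go([*p,.11],np.radians(3))
for n in ("wrist",):
    d=snapshot(n);cv2.imwrite(f"pics/{n}2.png",d["img"])
E
```

```text
time_s: 4.45
position: [0.6714, 0.0346, 0.1131]
tcp_rot: [-0.041, 1.568, 0.041]
force: [-0.1, -0.1, 0.5]
opening: 0.0339
pos [0.6714 0.0346 0.1131] open ang deg 2.99 toolx [ 0.003  0.    -1.   ] t 4.45 op 0.033851147778448325 F [-0.1 -0.1  0.5]
joints [-0.395  0.658  0.433  1.593 -0.32   0.958  0.195]
travel [ 0.0031 -0.0007 -0.0015]
dr [-0.0001  0.0026 -0.0003] deg 0.1
dr [ 3.1414e+00 -5.0000e-04 -4.0000e-03] deg 180.0
```

View pics/wrist2.png

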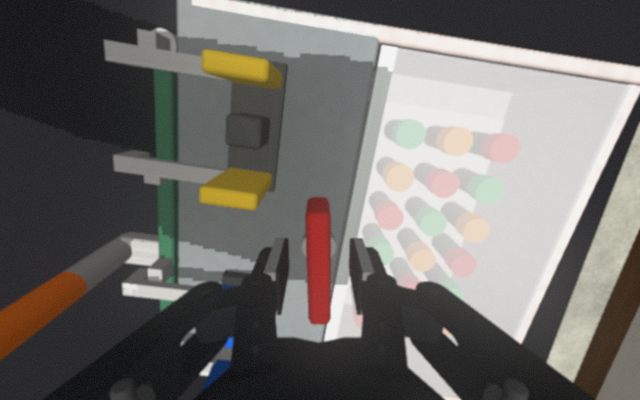

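```bash
python3 -m creep '[{"dr":[0,0,0],"travel":[0.003,0,-0.001],"grip":0.75},{"dr":[0,0,0],"travel":[0.003,0,-0.001],"grip":0.9},{"dr":[0,0,0],"travel":[0.003,0,-0.001],"grip":1},{"dr":[0,0,0],"travel":[0.003,0,-0.001],"grip":1},{"dr":[0,0,0],"travel":[0.003,0,-0.001],"grip":1}]' 30; python3 - <<'E'
from h import *
p=b2w(-.032,0); go([*p,.11],np.radians(84.5))
E
```

```text
time_s: 5.0
position: [0.6715, 0.0344, 0.1124]
tcp_rot: [-0.04, 1.565, 0.042]
force: [-3.2, -0.2, 7.6]
opening: 0.0114
pos [0.6715 0.0344 0.1124] open ang deg 2.99 toolx [ 0.005  0.001 -1.   ] t 5.0 op 0.01144495812272557 F [-3.2 -0.2  7.6]
joints [-0.395  0.658  0.433  1.596 -0.321  0.953  0.196]
travel [ 0.0024 -0.0006 -0.0016]
dr [-1.4226  0.0048  0.0033] deg 81.5
dr [ 1.719   0.0034 -0.005 ] deg 98.5
```

```bash
python3 -m creep '[{"dr":[-0.08,0,0],"travel":[0,0,0],"grip":1},{"dr":[-0.2,0,0],"travel":[0,0,0],"grip":1},{"dr":[-0.32,0,0],"travel":[0,0,0],"grip":1},{"dr":[-0.44,0,0],"travel":[0,0,0],"grip":1},{"dr":[-0.56,0,0],"travel":[0,0,0],"grip":1},{"dr":[-0.68,0,0],"travel":[0,0,-0.001],"grip":1},{"dr":[-0.8,0,0],"travel":[0,0,-0.001],"grip":1},{"dr":[-0.92,0,0],"travel":[0,0,-0.001],"grip":1},{"dr":[-1.04,0,0],"travel":[0,0,-0.001],"grip":1},{"dr":[-1.16,0,0],"travel":[0,0,-0.001],"grip":1},{"dr":[-1.28,0,0],"travel":[0,0,-0.001],"grip":1},{"dr":[-1.38,0,0],"travel":[0,0,-0.001],"grip":1},{"dr":[-1.43,0,0],"travel":[0,0,-0.001],"grip":1},{"dr":[-1.43,0,0],"travel":[0,0,-0.001],"grip":1},{"dr":[-1.43,0,0],"travel":[0,0,-0.001],"grip":1}]' 30; python3 - <<'E'
from h import *
p=b2w(-.032,0); go([*p,.11],np.radians(84.5))
d=snapshot("top");cv2.imwrite("pics/t3.png",d["img"])
d=snapshot("wrist");cv2.imwrite("pics/w3.png",d["img"])
E
```

```text
time_s: 6.5
position: [0.6715, 0.0347, 0.1125]
tcp_rot: [-1.146, 1.243, 1.139]
force: [11.7, 2.4, -12.0]
opening: 0.0112
pos [0.6715 0.0347 0.1125] open ang deg 84.94 toolx [ 0.008  0.001 -1.   ] t 6.5 op 0.011243793935786598 F [ 11.7   2.4 -12. ]
joints [-0.162  0.619  0.092  1.589 -0.068  0.929  1.436]
travel [ 0.0025  0.0015 -0.0011]
dr [0.0077 0.002  0.0076] deg 0.6
dr [-3.1339e+00 -1.1900e-02  3.1000e-03] deg 179.6
```

View pics/w3.png

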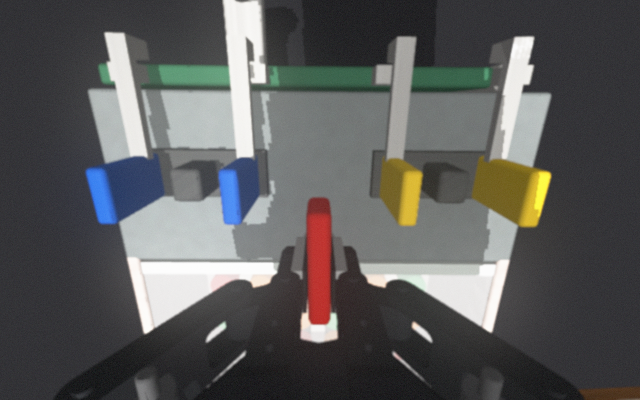

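```bash
python3 -m creep '[{"dr":[0,0,0],"travel":[0,0,0],"grip":0.8},{"dr":[0,0,0],"travel":[0,0,0],"grip":0.65},{"dr":[0,0,0],"travel":[0,0,0],"grip":0.6},{"dr":[0,0,0],"travel":[-0.02,0,0],"grip":0.6},{"dr":[0,0,0],"travel":[-0.05,0,0],"grip":0.6},{"dr":[0,0,0],"travel":[-0.08,0,0],"grip":0.5},{"dr":[0,0,0],"travel":[-0.08,0,0],"grip":0.3}]' 30; python3 - <<'E'
from h import *
p=b2w(-.076,.062); go([*p,.17],np.radians(84.5))
d=snapshot("wrist");cv2.imwrite("pics/w4.png",d["img"])
for n in ("wrist","side","top"):
    d=snapshot(n)
    W=cloud(d);m=colors(d)["red"]&(np.abs(W[...,0]-.67)<.05)&(np.abs(W[...,1]-.04)<.05)&(W[...,2]>.13)
    q=W[m]
    if len(q)>20:
        e=cv2.fitLine(q[:,:2].astype(np.float32),cv2.DIST_L2,0,.01,.01).ravel();print(n,len(q),q.mean(0),q.min(0),q.max(0),np.degrees(np.arctan2(e[1],e[0])))
    C=colors(d)
    for c in ("yellow","blue"):
        m=C[c]&(np.abs(W[...,0]-.62)<.05)&(np.abs(W[...,1]-.04)<.15)&(W[...,2]>.142)
        k,l,st,ce=cv2.connectedComponentsWithStats(m.astype(np.uint8))
        for i in range(1,k):
            q=W[l==i]
            if len(q)>8: print(n,c,len(q),q.mean(0).round(4))
E
```

```text
time_s: 7.3
position: [0.6727, 0.0346, 0.1971]
tcp_rot: [-1.149, 1.238, 1.135]
force: [0.4, 0.0, 0.0]
opening: 0.0556
pos [0.6727 0.0346 0.1971] open ang deg 84.92 toolx [ 0.014  0.002 -1.   ] t 7.3 op 0.05564564467832733 F [0.4 0.  0. ]
joints [-0.168  0.528  0.102  1.529 -0.059  1.073  1.429]
travel [0.0267 0.0466 0.0612]
dr [0.0073 0.003  0.0137] deg 0.9
dr [-3.1342 -0.0215  0.0047] deg 179.6
wrist 917 [0.66622568 0.03535427 0.13727631] [0.63912635 0.02890344 0.13002077] [0.70028702 0.04223645 0.13952028] -4.694314
wrist yellow 426 [0.6307 0.0746 0.1487]
wrist yellow 481 [0.6357 0.1233 0.1481]
wrist blue 336 [ 0.6192 -0.0471  0.1493]
wrist blue 348 [0.6238 0.0032 0.1492]
side 88 [0.6695911  0.03226651 0.13499837] [0.63958279 0.02481726 0.13016462] [0.69979381 0.0406877  0.13912099] -5.886786
side yellow 25 [0.6359 0.1227 0.1473]
side yellow 25 [0.6314 0.0726 0.1474]
side blue 29 [ 6.244e-01 -1.000e-04  1.465e-01]
side blue 32 [ 0.6199 -0.0505  0.1472]
top yellow 29 [0.6347 0.1252 0.1472]
```

View pics/w4.png

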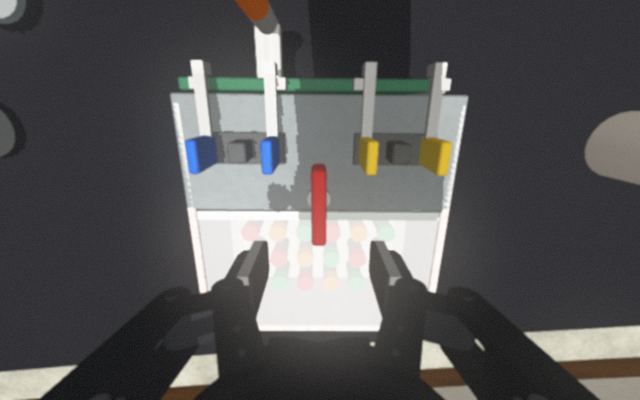

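```bash
python3 -m creep '[{"dr":[0.004,0.002,0.007],"travel":[0,0.015,0.02],"grip":0.13},{"dr":[0.007,0.003,0.014],"travel":[0,0.035,0.045],"grip":0.13},{"dr":[0.007,0.003,0.014],"travel":[0.005,0.047,0.061],"grip":0.13},{"dr":[0.007,0.003,0.014],"travel":[0.01,0.047,0.061],"grip":0.13},{"dr":[0.007,0.003,0.014],"travel":[0.02,0.047,0.061],"grip":0.13},{"dr":[0.007,0.003,0.014],"travel":[0.02,0.047,0.061],"grip":0.13}]' 30; python3 - <<'E'
from h import *
p=b2w(-.077,.062); go([*p,.109],np.radians(84.5))
d=snapshot("wrist");cv2.imwrite("pics/w5.png",d["img"])
E
```

```text
time_s: 8.1
position: [0.6286, 0.0984, 0.1694]
tcp_rot: [-1.135, 1.262, 1.144]
force: [0.1, -0.2, 0.4]
opening: 0.0745
pos [0.6286 0.0984 0.1694] open ang deg 84.47 toolx [-0.01  -0.002 -1.   ] t 8.1 op 0.07446400697156055 F [ 0.1 -0.2  0.4]
joints [-0.267  0.504  0.087  1.635 -0.05   1.015  1.31 ]
travel [ 0.0604 -0.0029  0.0018]
dr [-0.0005 -0.0027 -0.01  ] deg 0.6
dr [ 3.1411 -0.0158  0.0043] deg 180.0
```

View pics/w5.png

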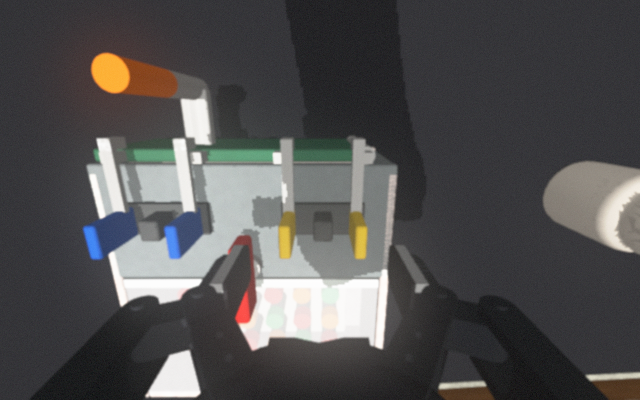

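```bash
python3 -m creep '[{"dr":[0,-0.002,-0.01],"travel":[0.01,0,0.0015],"grip":0.17},{"dr":[0,-0.002,-0.01],"travel":[0.025,0,0.0015],"grip":0.17},{"dr":[0,-0.002,-0.01],"travel":[0.045,0,0.0015],"grip":0.17},{"dr":[0,-0.002,-0.01],"travel":[0.06,0,0.0015],"grip":0.17},{"dr":[0,-0.002,-0.01],"travel":[0.06,0,0.0015],"grip":0.17}]' 30; python3 - <<'E'
from h import *
p=b2w(-.079,.062); go([*p,.109],np.radians(84.5))
d=snapshot("wrist");cv2.imwrite("pics/w6.png",d["img"])
E
```

```text
time_s: 8.65
position: [0.6274, 0.0992, 0.1077]
tcp_rot: [-1.137, 1.257, 1.139]
force: [0.3, 0.2, 0.0]
opening: 0.0704
pos [0.6274 0.0992 0.1077] open ang deg 84.44 toolx [-0.003 -0.001 -1.   ] t 8.65 op 0.07041967595153967 F [0.3 0.2 0. ]
joints [-0.265  0.571  0.08   1.685 -0.055  0.891  1.311]
travel [-0.0013 -0.0016  0.0009]
dr [-0.0011 -0.0016 -0.0029] deg 0.2
dr [ 3.1405e+00 -4.5000e-03  2.5000e-03] deg 179.9
```

View pics/w6.png

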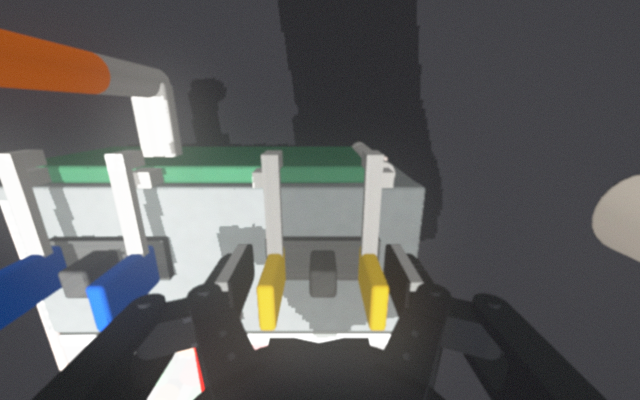

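```bash
python3 -m creep '[{"dr":[0,0,0],"travel":[0,0,0],"grip":0.3},{"dr":[0,0,0],"travel":[0,0,0],"grip":0.5},{"dr":[0,0,0],"travel":[0,0,0],"grip":0.7},{"dr":[0,0,0],"travel":[0,0,0],"grip":0.85},{"dr":[0,0,0],"travel":[0,0,0],"grip":0.85},{"dr":[0,0,0],"travel":[0,0,0],"grip":0.85},{"dr":[0,0,0],"travel":[0,0,0],"grip":0.85}]' 30
```

```text
time_s: 9.4
position: [0.629, 0.1011, 0.111]
tcp_rot: [-1.138, 1.251, 1.138]
force: [-2.3, 7.0, 12.6]
opening: 0.0329
```

```bash
python3 -m creep '[{"dr":[0,0,0],"travel":[0,0,0],"grip":0.5},{"dr":[0,0,0],"travel":[0,0,0],"grip":0.35},{"dr":[0,0,0],"travel":[0,0,0],"grip":0.3},{"dr":[0,0,0],"travel":[-0.02,0,0],"grip":0.3},{"dr":[0,0,0],"travel":[-0.055,0,0],"grip":0.2},{"dr":[0,0,0],"travel":[-0.07,0,0],"grip":0.17},{"dr":[0,0,0],"travel":[-0.07,0,0],"grip":0.17}]' 30; python3 - <<'E'
from h import *
p=b2w(-.079,-.062); go([*p,.109],np.radians(84.5))
for n in ("wrist","side"):
    d=snapshot(n);cv2.imwrite(f"pics/{n}7.png",d["img"])
    W=cloud(d);C=colors(d)
    for c in ("yellow","blue"):
        m=C[c]&(np.abs(W[...,0]-.62)<.05)&(np.abs(W[...,1]-.04)<.15)&(W[...,2]>.142)
        k,l,st,ce=cv2.connectedComponentsWithStats(m.astype(np.uint8))
        for i in range(1,k):
            q=W[l==i]
            if len(q)>8: print(n,c,len(q),q.mean(0).round(4),q.min(0).round(3),q.max(0).round(3))
E
```

```text
time_s: 10.1
position: [0.6299, 0.101, 0.1833]
tcp_rot: [-1.139, 1.248, 1.136]
force: [0.3, 0.5, 0.1]
opening: 0.071
pos [0.6299 0.101  0.1833] open ang deg 84.49 toolx [ 0.005  0.002 -1.   ] t 10.1 op 0.07096176545981514 F [0.3 0.5 0.1]
joints [-0.271  0.484  0.087  1.632 -0.048  1.023  1.306]
travel [ 0.074   0.001  -0.1252]
dr [-0.0001  0.0022  0.0046] deg 0.3
dr [ 3.1415  0.0073 -0.0035] deg 180.0
wrist yellow 325 [0.6308 0.0882 0.1489] [0.621 0.084 0.142] [0.644 0.092 0.152]
wrist yellow 341 [0.633  0.1134 0.1489] [0.623 0.109 0.142] [0.646 0.118 0.151]
wrist blue 397 [ 0.6187 -0.0472  0.1488] [ 0.608 -0.052  0.145] [ 0.631 -0.043  0.151]
wrist blue 308 [0.6232 0.0036 0.1492] [ 0.613 -0.001  0.147] [0.635 0.008 0.151]
side yellow 27 [0.6324 0.0856 0.1467] [0.621 0.081 0.143] [0.643 0.094 0.15 ]
side blue 25 [6.248e-01 3.000e-04 1.472e-01] [ 0.615 -0.003  0.143] [0.636 0.006 0.152]
side blue 31 [ 0.6197 -0.0501  0.1469] [ 0.609 -0.054  0.142] [ 0.631 -0.044  0.15 ]
```

View pics/wrist7.png

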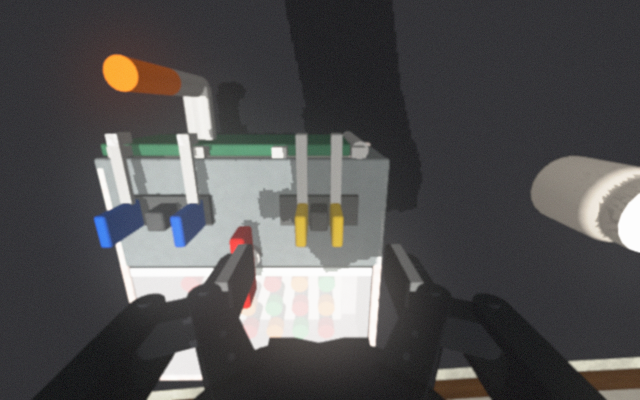

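```bash
python3 -m creep '[{"dr":[0,0.002,0.004],"travel":[0,0,-0.03],"grip":0.17},{"dr":[0,0.002,0.004],"travel":[0,0,-0.07],"grip":0.17},{"dr":[0,0.002,0.004],"travel":[0,0.001,-0.11],"grip":0.17},{"dr":[0,0.002,0.004],"travel":[0,0.001,-0.124],"grip":0.17},{"dr":[0,0.002,0.004],"travel":[0.01,0.001,-0.124],"grip":0.17},{"dr":[0,0.002,0.004],"travel":[0.01,0.001,-0.124],"grip":0.17}]' 30; python3 - <<'E'
from h import *
p=b2w(-.080,-.062); go([*p+[0,.001],.109],np.radians(84.5))
d=snapshot("wrist");cv2.imwrite("pics/w8.png",d["img"])
E
```

```text
time_s: 10.8
position: [0.6148, -0.0215, 0.1681]
tcp_rot: [-1.136, 1.258, 1.143]
force: [0.5, 0.9, -0.2]
opening: 0.071
pos [ 0.6148 -0.0215  0.1681] open ang deg 84.53 toolx [-0.006 -0.    -1.   ] t 10.8 op 0.07097433267120343 F [ 0.5  0.9 -0.2]
joints [-0.102  0.469  0.115  1.697 -0.062  0.986  1.511]
travel [ 0.059  -0.0018 -0.0007]
dr [ 0.0006 -0.0007 -0.0062] deg 0.4
dr [-3.141e+00  9.800e-03 -1.100e-03] deg 180.0
```

View pics/w8.png

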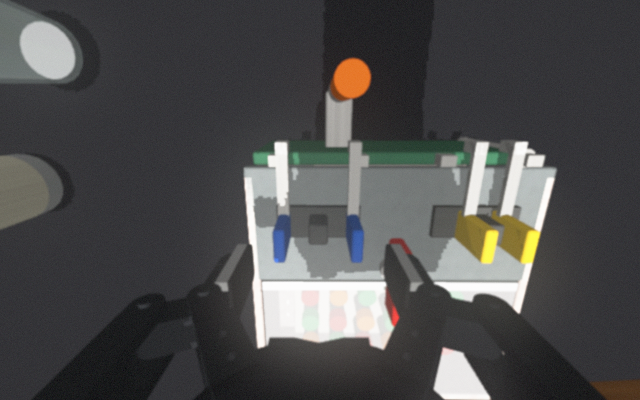

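```bash
python3 -m creep '[{"dr":[0,0,-0.006],"travel":[0.01,-0.001,-0.0007],"grip":0.17},{"dr":[0,0,-0.006],"travel":[0.025,-0.001,-0.0007],"grip":0.17},{"dr":[0,0,-0.006],"travel":[0.045,-0.001,-0.0007],"grip":0.17},{"dr":[0,0,-0.006],"travel":[0.059,-0.001,-0.0007],"grip":0.17},{"dr":[0,0,-0.006],"travel":[0.059,-0.001,-0.0007],"grip":0.17}]' 30; python3 - <<'E'
from h import *
p=b2w(-.079,-.062); go([*p,.109],np.radians(84.5))
d=snapshot("wrist");cv2.imwrite("pics/w9.png",d["img"])
E
```

```text
time_s: 11.35
position: [0.6144, -0.0212, 0.1071]
tcp_rot: [-1.139, 1.255, 1.142]
force: [-0.1, 0.0, -0.1]
opening: 0.0711
pos [ 0.6144 -0.0212  0.1071] open ang deg 84.62 toolx [-0.003 -0.001 -1.   ] t 11.35 op 0.07114974522363805 F [-0.1  0.  -0.1]
joints [-0.096  0.541  0.107  1.741 -0.071  0.867  1.519]
travel [-0.0019 -0.003  -0.0019]
dr [ 0.0021 -0.0009 -0.0034] deg 0.2
dr [-3.1395e+00  5.3000e-03 -1.4000e-03] deg 179.9
```

View pics/w9.png

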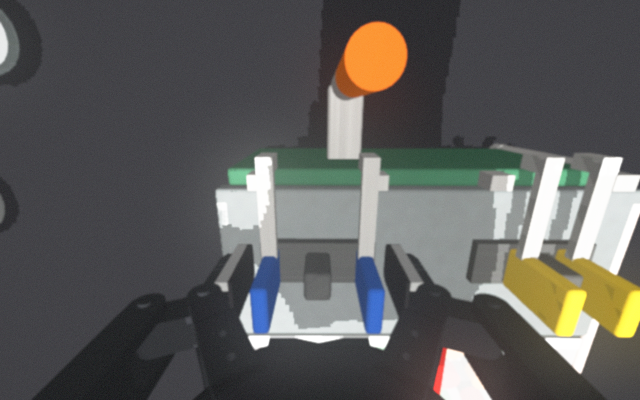

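```bash
python3 -m creep '[{"dr":[0,0,0],"travel":[0,0,-0.001],"grip":0.3},{"dr":[0,0,0],"travel":[0,0,-0.001],"grip":0.5},{"dr":[0,0,0],"travel":[0,0,-0.001],"grip":0.7},{"dr":[0,0,0],"travel":[0,0,-0.001],"grip":0.85},{"dr":[0,0,0],"travel":[0,0,-0.001],"grip":0.85},{"dr":[0,0,0],"travel":[0,0,-0.001],"grip":0.85},{"dr":[0,0,0],"travel":[0,0,-0.001],"grip":0.85}]' 30
python3 -m creep '[{"dr":[0,0,0],"travel":[0,0,0],"grip":0.5},{"dr":[0,0,0],"travel":[0,0,0],"grip":0.35},{"dr":[0,0,0],"travel":[0,0,0],"grip":0.3},{"dr":[0,0,0],"travel":[-0.02,0,0],"grip":0.3},{"dr":[0,0,0],"travel":[-0.055,0,0],"grip":0.25},{"dr":[0,0,0],"travel":[-0.085,0,0],"grip":0.25},{"dr":[0,0,0],"travel":[-0.085,0,0],"grip":0.25}]' 30; python3 - <<'E'
from h import *
p=b2w(-.175,-.045)+[0,.001]; go([*p,.125],np.radians(84.5))
for n in ("wrist","side"):
    d=snapshot(n);cv2.imwrite(f"pics/{n}10.png",d["img"])
    W=cloud(d);C=colors(d)
    for c in ("yellow","blue","orange"):
        m=C[c]&(np.abs(W[...,0]-.58)<.09)&(np.abs(W[...,1]-.04)<.15)&(W[...,2]>(.115 if c=="orange" else .142))
        k,l,st,ce=cv2.connectedComponentsWithStats(m.astype(np.uint8))
        for i in range(1,k):
            q=W[l==i]
            if len(q)>8: print(n,c,len(q),q.mean(0).round(4),q.min(0).round(3),q.max(0).round(3))
E
```

```text
time_s: 12.1
position: [0.6158, -0.0221, 0.11]
tcp_rot: [-1.14, 1.252, 1.139]
force: [-2.9, 1.2, 12.5]
opening: 0.0329
time_s: 12.8
position: [0.6175, -0.0223, 0.1991]
tcp_rot: [-1.142, 1.248, 1.135]
force: [1.1, 0.1, -0.8]
opening: 0.0641
pos [ 0.6175 -0.0223  0.1991] open ang deg 84.6 toolx [ 0.006 -0.    -1.   ] t 12.8 op 0.06409364588791443 F [ 1.1  0.1 -0.8]
joints [-0.104  0.433  0.119  1.673 -0.058  1.032  1.51 ]
travel [0.0735 0.0967 0.0169]
dr [0.0018 0.0005 0.0061] deg 0.4
dr [-3.1397e+00 -9.6000e-03  9.0000e-04] deg 179.9
wrist yellow 371 [0.6308 0.0866 0.1482] [0.621 0.083 0.142] [0.644 0.092 0.151]
wrist yellow 440 [0.6338 0.1116 0.1477] [0.623 0.108 0.142] [0.645 0.117 0.151]
wrist blue 212 [ 0.6214 -0.0097  0.1494] [ 0.612 -0.013  0.145] [ 0.633 -0.006  0.151]
wrist blue 176 [ 0.6185 -0.0351  0.1495] [ 0.609 -0.038  0.148] [ 0.63  -0.032  0.151]
wrist orange 882 [0.5249 0.003  0.1598] [ 0.516 -0.005  0.118] [0.534 0.013 0.164]
side yellow 32 [0.6117 0.0303 0.2104] [ 0.595 -0.056  0.143] [0.63  0.118 0.299]
side blue 15 [ 0.6208 -0.0169  0.1492] [ 0.606 -0.061  0.142] [ 0.633 -0.012  0.204]
side blue 29 [ 0.6208 -0.0381  0.1475] [ 0.61  -0.042  0.143] [ 0.632 -0.033  0.151]
side orange 100 [ 0.5239 -0.0015  0.1439] [ 0.515 -0.007  0.116] [0.533 0.012 0.162]
```

View pics/wrist10.png

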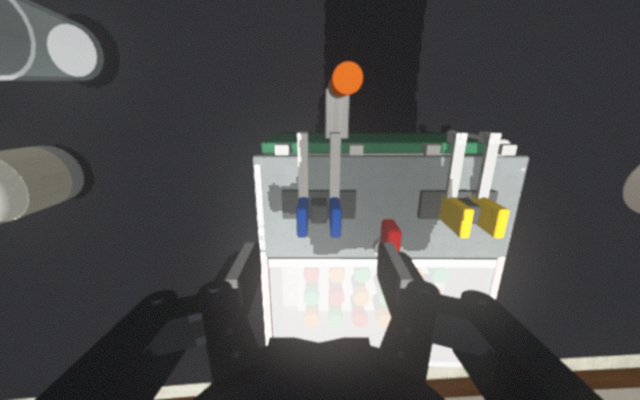

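```bash
python3 -m creep '[{"dr":[0,0,0.006],"travel":[0,0.03,0.005],"grip":0.3},{"dr":[0,0,0.006],"travel":[0,0.07,0.012],"grip":0.35},{"dr":[0.002,0,0.006],"travel":[0,0.095,0.017],"grip":0.35},{"dr":[0.002,0,0.006],"travel":[0.01,0.096,0.017],"grip":0.35},{"dr":[0.002,0,0.006],"travel":[0.01,0.096,0.017],"grip":0.35}]' 50; python3 - <<'E'
from h import *
go([.524,.0037,.123],np.radians(84.5))
d=snapshot("wrist");cv2.imwrite("pics/w11.png",d["img"])
E
```

```text
time_s: 13.4
position: [0.5211, 0.0039, 0.1837]
tcp_rot: [-1.135, 1.258, 1.144]
force: [0.2, -0.4, 0.0]
opening: 0.0555
pos [0.5211 0.0039 0.1837] open ang deg 84.52 toolx [-0.007  0.    -1.   ] t 13.4 op 0.055506992476182564 F [ 0.2 -0.4  0. ]
joints [-0.157  0.291  0.107  1.917 -0.039  0.942  1.444]
travel [ 0.0606 -0.0034  0.0002]
dr [ 0.0004 -0.0004 -0.007 ] deg 0.4
dr [-3.1412e+00  1.1000e-02 -6.0000e-04] deg 180.0
```

View pics/w11.png

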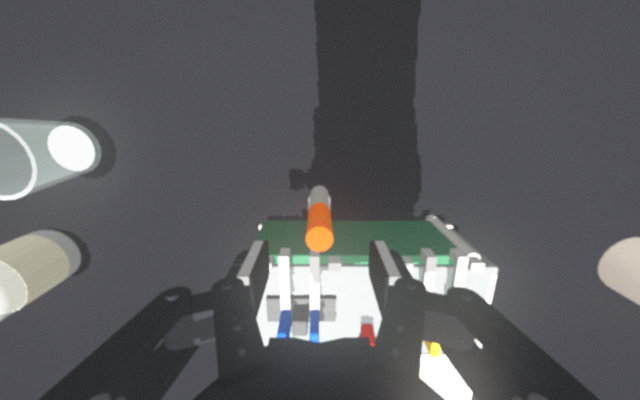

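Handle (320, 240) is centred between the pads. Descend and grip.

```bash
python3 -m creep '[{"dr":[0,0,-0.007],"travel":[0.02,-0.003,0],"grip":0.35},{"dr":[0,0,-0.007],"travel":[0.045,-0.003,0],"grip":0.35},{"dr":[0,0,-0.007],"travel":[0.06,-0.003,0],"grip":0.4},{"dr":[0,0,-0.007],"travel":[0.06,-0.003,0],"grip":0.6},{"dr":[0,0,-0.007],"travel":[0.06,-0.003,0],"grip":0.9},{"dr":[0,0,-0.007],"travel":[0.06,-0.003,0],"grip":1},{"dr":[0,0,-0.007],"travel":[0.06,-0.003,0],"grip":1},{"dr":[0,0,-0.007],"travel":[0.06,-0.003,0],"grip":1}]' 50; python3 - <<'E'
from h import *
go([.524,.0037,.123],np.radians(84.5))
s=sense();M=R.from_rotvec(s["tcp_rot"]).as_matrix()
H=b2w(-.125,.095)+[0,.001]; v=s["position"][:2]-H
print(H,np.linalg.norm(v))
for a in (.1,.2,.3,.4,.5,.6,.7,.8,.9,1.0,1.1,1.2,1.3,1.4,1.5,1.57,1.6):
    # nominal handle at angle a from fit radius
    u=np.array([-.05,-.14]);c,sn=np.cos(YAW-a),np.sin(YAW-a)
    p=H+np.array([c*u[0]-sn*u[1],sn*u[0]+c*u[1]])
    u0=np.array([-.05,-.14]);c,sn=np.cos(YAW),np.sin(YAW);p0=H+np.array([c*u0[0]-sn*u0[1],sn*u0[0]+c*u0[1]])
    print(a,p.round(4),"travel",(M.T@np.array([*(p-p0),0])).round(4))
E
```

```text
time_s: 14.25
position: [0.525, 0.0037, 0.1248]
tcp_rot: [-1.139, 1.251, 1.137]
force: [3.3, 3.9, -1.9]
opening: 0.0162
pos [0.525  0.0037 0.1248] open ang deg 84.51 toolx [ 0.002 -0.    -1.   ] t 14.25 op 0.016227551832225875 F [ 3.3  3.9 -1.9]
joints [-0.149  0.374  0.101  1.96  -0.051  0.807  1.454]
travel [ 0.0018  0.001  -0.0001]
dr [0.0002 0.0001 0.002 ] deg 0.1
dr [-3.1414e+00 -3.2000e-03  2.0000e-04] deg 180.0
[0.58648156 0.13824415] 0.14791288259973695
0.1 [0.5102 0.0107] travel [-0.      0.0137  0.0057]
0.2 [0.4978 0.0189] travel [-0.0001  0.0268  0.0127]
0.3 [0.4863 0.0284] travel [-0.0001  0.0391  0.021 ]
0.4 [0.4759 0.0389] travel [-0.0001  0.0506  0.0305]
0.5 [0.4665 0.0504] travel [-0.0001  0.061   0.0411]
0.6 [0.4583 0.0629] travel [-0.0001  0.0703  0.0527]
0.7 [0.4515 0.076 ] travel [-0.0001  0.0784  0.0652]
0.8 [0.4459 0.0898] travel [-0.0002  0.0852  0.0783]
0.9 [0.4418 0.1041] travel [-0.0002  0.0907  0.0922]
1.0 [0.4391 0.1187] travel [-0.0002  0.0948  0.1065]
1.1 [0.4379 0.1335] travel [-0.0002  0.0974  0.1211]
1.2 [0.4382 0.1484] travel [-0.0002  0.0986  0.1359]
1.3 [0.4399 0.1631] travel [-0.0002  0.0982  0.1507]
1.4 [0.4431 0.1776] travel [-0.0002  0.0964  0.1655]
1.5 [0.4478 0.1918] travel [-0.0002  0.0931  0.18  ]
1.57 [0.4519 0.2013] travel [-0.0002  0.09    0.1899]
1.6 [0.4538 0.2053] travel [-0.0002  0.0884  0.1941]
```

```bash
python3 -m creep '[{"dr":[0,0,0],"travel":[0,0.007,0.003],"grip":1},{"dr":[0,0,0],"travel":[0,0.0137,0.0057],"grip":1},{"dr":[0,0,0],"travel":[0,0.020,0.009],"grip":1},{"dr":[0,0,0],"travel":[0,0.0268,0.0127],"grip":1},{"dr":[0,0,0],"travel":[0,0.033,0.017],"grip":1},{"dr":[0,0,0],"travel":[0,0.0391,0.021],"grip":1},{"dr":[0,0,0],"travel":[0,0.045,0.0255],"grip":1},{"dr":[0,0,0],"travel":[0,0.0506,0.0305],"grip":1},{"dr":[0,0,0],"travel":[0,0.056,0.0355],"grip":1},{"dr":[0,0,0],"travel":[0,0.061,0.0411],"grip":1},{"dr":[0,0,0],"travel":[0,0.066,0.047],"grip":1},{"dr":[0,0,0],"travel":[0,0.0703,0.0527],"grip":1},{"dr":[0,0,0],"travel":[0,0.0703,0.0527],"grip":1}]' 50; python3 - <<'E'
from h import *
go([.524,.0037,.123],np.radians(84.5))
for n in ("wrist","top"):
    d=snapshot(n);cv2.imwrite(f"pics/{n}12.png",d["img"])
E
```

```text
time_s: 15.55
position: [0.457, 0.0623, 0.1245]
tcp_rot: [-1.138, 1.257, 1.14]
force: [-19.6, -9.4, 13.4]
opening: 0.0167
pos [0.457  0.0623 0.1245] open ang deg 84.5 toolx [-0.003 -0.002 -1.   ] t 15.55 op 0.01670467783269329 F [-19.6  -9.4  13.4]
joints [-0.267  0.276  0.073  2.105 -0.027  0.765  1.298]
travel [ 0.0014 -0.0723 -0.0519]
dr [-0.     -0.0019 -0.003 ] deg 0.2
dr [ 3.1416e+00 -4.8000e-03  2.9000e-03] deg 180.0
```

View pics/wrist12.png

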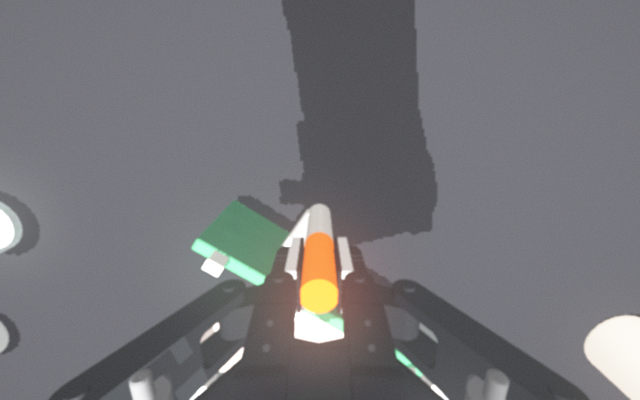

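```bash
cat >> h.py <<'E'
def arc(H,angs):
    s=sense();M=R.from_rotvec(s["tcp_rot"]).as_matrix()
    v=s["position"][:2]-H; print("t",s["time_s"],"F",s["force"].round(1),"op",s["opening"],"pos",s["position"].round(4))
    print("radius",np.linalg.norm(v),"gate ang est", np.arctan2(-.14,-.05)+YAW-np.arctan2(v[1],v[0]))
    for a in angs:
        u=np.array([-.05,-.14]);c,sn=np.cos(YAW-a),np.sin(YAW-a)
        p=H+np.array([c*u[0]-sn*u[1],sn*u[0]+c*u[1]])
        print(a,p.round(4),"travel",(M.T@np.array([*(p-s["position"][:2]),0])).round(4))
E
python3 - <<'E'
from h import *
arc(b2w(-.125,.095)+[-.0018,.0002],(.6,.65,.7,.8,.9,1.0,1.1))
E
```

```text
t 15.65 F [-17.2 -11.6  11.3] op 0.01700796098895749 pos [0.4574 0.0618 0.1245]
radius 0.14809155732960746 gate ang est 0.5953408108306437
0.6 [0.4565 0.0621] travel [0.     0.0009 0.0002]
0.65 [0.4529 0.0686] travel [0.     0.0051 0.0063]
0.7 [0.4497 0.0752] travel [-0.      0.009   0.0127]
0.8 [0.4441 0.089 ] travel [-0.      0.0158  0.0259]
0.9 [0.44   0.1033] travel [-0.      0.0213  0.0397]
1.0 [0.4373 0.1179] travel [-0.      0.0254  0.054 ]
1.1 [0.4361 0.1327] travel [-0.0001  0.028   0.0686]
```

```bash
python3 -m creep '[{"dr":[0,0,0],"travel":[0,0.0051,0.0063],"grip":1},{"dr":[0,0,0],"travel":[0,0.009,0.0127],"grip":1},{"dr":[0,0,0],"travel":[0,0.0125,0.019],"grip":1},{"dr":[0,0,0],"travel":[0,0.0158,0.0259],"grip":1},{"dr":[0,0,0],"travel":[0,0.0187,0.0328],"grip":1},{"dr":[0,0,0],"travel":[0,0.0213,0.0397],"grip":1},{"dr":[0,0,0],"travel":[0,0.0235,0.047],"grip":1},{"dr":[0,0,0],"travel":[0,0.0254,0.054],"grip":1},{"dr":[0,0,0],"travel":[0,0.0254,0.054],"grip":1}]' 50; python3 - <<'E'
from h import *
arc(b2w(-.125,.095)+[-.0018,.0002],(1.0,1.05,1.1,1.15,1.2,1.25,1.3,1.35,1.4,1.45,1.5,1.55,1.57,1.6))
E
```

```text
time_s: 16.55
position: [0.436, 0.119, 0.1245]
tcp_rot: [-1.138, 1.257, 1.141]
force: [-9.2, -2.9, 5.9]
opening: 0.0166
t 16.55 F [-9.2 -2.9  5.9] op 0.01659395988324734 pos [0.436  0.119  0.1245]
radius 0.14978234301639207 gate ang est 1.0086195637396087
1.0 [0.4373 0.1179] travel [-0.     -0.0014 -0.001 ]
1.05 [0.4365 0.1253] travel [-0.      0.0001  0.0063]
1.1 [0.4361 0.1327] travel [-0.      0.0012  0.0136]
1.15 [0.436  0.1402] travel [-0.     0.002  0.021]
1.2 [0.4364 0.1476] travel [-0.0001  0.0024  0.0284]
1.25 [0.4371 0.155 ] travel [-0.0001  0.0024  0.0359]
1.3 [0.4381 0.1623] travel [-0.0001  0.002   0.0433]
1.35 [0.4395 0.1696] travel [-0.0001  0.0013  0.0507]
1.4 [0.4413 0.1768] travel [-0.0001  0.0002  0.058 ]
1.45 [0.4435 0.184 ] travel [-0.0002 -0.0013  0.0653]
1.5 [0.446 0.191] travel [-0.0002 -0.0031  0.0725]
1.55 [0.4488 0.1978] travel [-0.0002 -0.0053  0.0796]
1.57 [0.4501 0.2005] travel [-0.0002 -0.0063  0.0824]
1.6 [0.452  0.2045] travel [-0.0002 -0.0078  0.0866]
```

```bash
python3 -m creep '[{"dr":[0,0,0],"travel":[0,0.001,0.0063],"grip":1},{"dr":[0,0,0],"travel":[0,0.002,0.0136],"grip":1},{"dr":[0,0,0],"travel":[0,0.003,0.021],"grip":1},{"dr":[0,0,0],"travel":[0,0.0034,0.0284],"grip":1},{"dr":[0,0,0],"travel":[0,0.0034,0.0359],"grip":1},{"dr":[0,0,0],"travel":[0,0.003,0.0433],"grip":1},{"dr":[0,0,0],"travel":[0,0.0023,0.0507],"grip":1},{"dr":[0,0,0],"travel":[0,0.0012,0.058],"grip":1},{"dr":[0,0,0],"travel":[0,-0.0003,0.0653],"grip":1},{"dr":[0,0,0],"travel":[0,-0.0021,0.0725],"grip":1},{"dr":[0,0,0],"travel":[0,-0.0043,0.0796],"grip":1},{"dr":[0,0,0],"travel":[0,-0.0057,0.0838],"grip":1},{"dr":[0,0,0],"travel":[0,-0.0057,0.0838],"grip":1},{"dr":[0,0,0],"travel":[0,-0.0057,0.0838],"grip":1}]' 50; python3 - <<'E'
from h import *
arc(b2w(-.125,.095)+[-.0018,.0002],(1.57,1.6))
for n in ("wrist","side","top"):
    d=snapshot(n);cv2.imwrite(f"pics/{n}13.png",d["img"])
    W=cloud(d);C=colors(d)
    m=C["green"]&(np.abs(W[...,0]-.51)<.11)&(np.abs(W[...,1]-.15)<.06)&(W[...,2]>.092)&(W[...,2]<.104)
    q=W[m][:,:2]
    if len(q)>15:
        e=cv2.fitLine(q.astype(np.float32),cv2.DIST_HUBER,0,.01,.01).ravel();print(n,len(q),q.min(0),q.max(0),"gate dir",np.degrees(np.arctan2(e[1],e[0])))
    for t in ["reagent_bottle","beaker","white_jar"]:
        r=trace(t,n)
        if r and n!="wrist": q=W[r[0]["pixels"]];q=q[np.isfinite(q[:,0])&(q[:,2]>.01)];print(n,t,r[0]["p"],np.median(q,0).round(3),q.min(0).round(3),q.max(0).round(3))
    m=C["red"]&(np.abs(W[...,0]-.67)<.05)&(np.abs(W[...,1]-.04)<.05)&(W[...,2]>.13)
    q=W[m]
    if len(q)>20:
        e=cv2.fitLine(q[:,:2].astype(np.float32),cv2.DIST_L2,0,.01,.01).ravel();print(n,"red",np.degrees(np.arctan2(e[1],e[0])))
    for c in ("yellow","blue"):
        m=C[c]&(np.abs(W[...,0]-.62)<.05)&(np.abs(W[...,1]-.04)<.15)&(W[...,2]>.142)&(W[...,2]<.153)
        k,l,st,ce=cv2.connectedComponentsWithStats(m.astype(np.uint8))
        for i in range(1,k):
            q=W[l==i]
            if len(q)>8: print(n,c,len(q),q.mean(0).round(4))
E
```

```text
time_s: 17.95
position: [0.4496, 0.2025, 0.1243]
tcp_rot: [-1.139, 1.257, 1.142]
force: [-3.6, 3.0, 3.5]
opening: 0.0168
t 17.95 F [-3.6  3.   3.5] op 0.016797057854777524 pos [0.4496 0.2025 0.1243]
radius 0.14994956116085445 gate ang est -4.702433060082351
1.57 [0.4501 0.2005] travel [ 0.     -0.0007 -0.0019]
1.6 [0.452  0.2045] travel [-0.     -0.0022  0.0022]
wrist 25 [0.40897082 0.15283535] [0.44236008 0.16071332] gate dir -11.198532
side 213 [0.40083994 0.09071968] [0.57391447 0.15837318] gate dir -5.796936
side beaker 0.69 [ 0.46  -0.259  0.059] [ 0.426 -0.307  0.01 ] [ 0.495 -0.239  0.09 ]
side white_jar 0.71 [0.481 0.144 0.068] [0.384 0.088 0.012] [0.597 0.201 0.129]
side red -5.6069307
side yellow 29 [0.6355 0.1115 0.1465]
side yellow 27 [0.6329 0.0857 0.1466]
side blue 27 [ 0.6237 -0.0122  0.147 ]
side blue 31 [ 0.6212 -0.038   0.147 ]
top 226 [0.40912553 0.13500045] [0.57835838 0.16053872] gate dir -5.5661836
top reagent_bottle 0.92 [ 0.577 -0.329  0.101] [ 0.551 -0.377  0.01 ] [ 0.619 -0.308  0.156]
top beaker 0.88 [ 0.461 -0.286  0.06 ] [ 0.424 -0.306  0.01 ] [ 0.493 -0.235  0.089]
top white_jar 0.85 [0.662 0.378 0.096] [0.633 0.351 0.01 ] [0.703 0.422 0.104]
top red -4.4502745
top yellow 31 [0.6343 0.1137 0.1469]
top yellow 31 [0.6307 0.0882 0.1473]
top blue 33 [ 0.6214 -0.0092  0.1467]
top blue 31 [ 0.62   -0.035   0.1472]
```

View pics/top13.png

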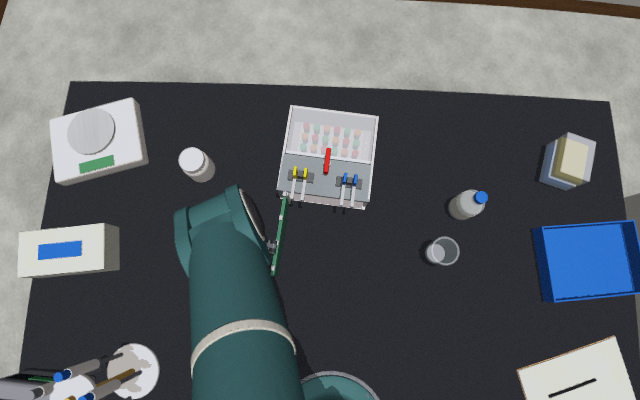

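View pics/wrist13.png

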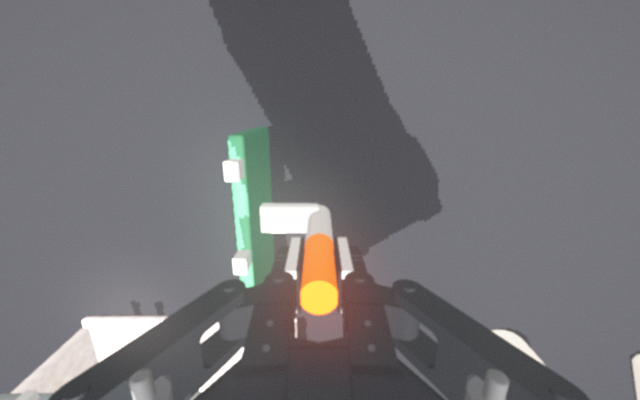

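View pics/side13.png

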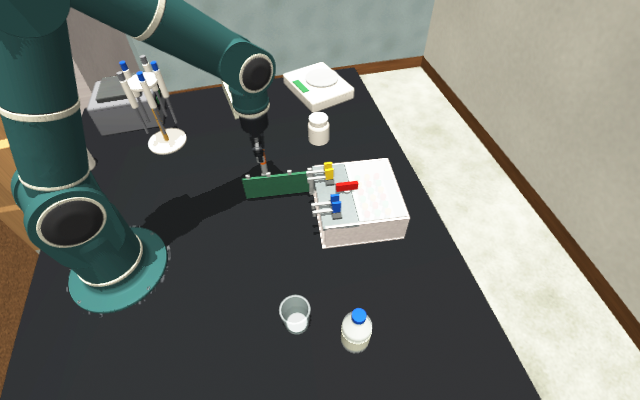

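```bash
python3 -c "
from workcell import *
s=sense();print(s['time_s'],s['opening'],s['force']);print(close_job())"
```

```text
18.55 0.016596166161561413 [-4.59454065  2.36785924  3.32051288]
the job is handed in; nothing more can be done
None
```

I carried out all the steps in the order asked and handed the job in at 18.55 s, with the fingers still gripping the orange handle and the gate held open. The hand-in reports no verdict.

- **Turnbutton:** in the last pictures the bar lies at −4.5° (top camera) and −5.6° (side camera). The box's own x axis is at −5.5°, so it is square across the lid edge to about 1°.
- **Catches:** I squeezed yellow first, then blue. The fingers stopped at 32.9 mm each time, which suits a fully squeezed catch, since the gripper reads about 1 mm low. The last pictures show both pairs of jaws about 26 mm apart between centres, as they should be when fully squeezed.
- **Gate:** its top edge lies at −5.6° (top) and −5.8° (side), so it stands square to the front, at about 1.57–1.58 rad. The reading from the wrist camera, −11°, disagreed. It came from only 25 pixels, so I set it aside.
- **Force while swinging:** I first misjudged the hinge position by 1–2 mm, and the wrist force rose to about 25 N before I corrected the path. It was about 6 N at the end.
- **Bystanders:** the beaker, bottle and jar are where they started, to within about 2 mm in the top view. In the side view the network reported the gripper and gate area as the jar and missed the bottle. In the picture itself both stand untouched.

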